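# Clamp an optical cell in a cam-lever sealing press

### The arm

A 7-joint arm with a two-finger parallel gripper is mounted at the origin on a cart in front of the work surface, level with it; the furniture and walls round the work are solid. World frame = base frame: x ahead of the robot, y to its left, z up, the work surface at z = 0. Lengths are in m, angles in degrees, forces in N, time in s.
With the tool pointing down it reaches from about 0.35 to 0.9 m from the base axis. Payload 7.2 kg.
Tool frame: the origin (TCP) lies on the centre line of the jaws, within the pads' length; the fingertips stand 11 mm ahead of it and the grasp point (between the pads) lies 8 mm behind it; z points along the fingers, y is the line along which they close (so a half turn about z gives the same grasp; the last joint's range is limited). The gripper opens to 88 mm and grips with 3 to 60 N. Pads are 20 mm wide; open, the fingers measure 115 mm over their backs; the gripper's body (75 mm by 178 mm) begins 61 mm behind the grasp point.
Start: joints at [-76.845, 23.554, -0.728, 91.456, 0.321, 64.991, -4.71], TCP at [0.183, 0.597, 0.234] pointing down, gripper open.
Joint ranges: [-169.25, 169.25], [-16.82, 113.86], [-84.01, 82.57], [7.8, 145.47], [-59.2, 239.2], [7.22, 106.19], [-163.78, 163.78]. Speed limits (degrees/s): [136.94, 136.94, 172.46, 172.46, 180, 180, 180].

### API

Orientations are given as a 3x3 rotation matrix whose columns are the frame's x, y, z axes.
In Python, from plant import arm, optics, ticket gives the robot as it stands. The module is installed in compiled form; this text tells all that it offers.
- The arm moves only by the tool play_rows, never from a script. Its arguments are lists of equal length, an entry for each row: "fingers": the finger opening in mm, from 0 to 87.8; "xyz": the shift along the world's x, y, z in mm, a list of three; "turn": the turn, a rotation vector about the world's x, y, z in rad, a list of three. In form: {"fingers": [fingers, ...], "xyz": [[x, y, z], ...], "turn": [[rx, ry, rz], ...]}. A call has 1 to 5 rows; each row is the pose to reach, as a shift and turn from the pose commanded when the call began; what a row does not reach only later rows make up. A row lasts 1/10 s, in which the tool goes at most 50 mm and 8.59 degrees, less where a joint would pass 70% of its speed; a pose out of reach is approached as far as the arm can. A call with a gripper value outside its range is refused whole. The fingers move at their own pace and stop on an object; the grip force is fixed at half the most. Time passes only in rows, so rows that repeat a pose let the fingers close. It gives the time, the measured TCP pose, the force, the opening and the grip force at its end, in the units of the state.
- arm.observe(): the state, without advancing time (a new reading comes with each control period).
- optics.read_camera(name): name is "scene" or "top"; returns the picture (480x640x3 uint8, blue, green, red); there is no depth.
- optics.camera_params(name): a dict with "camera_matrix" (3x3 intrinsics, pixels), "position" and "rotation" of the camera in the world. Camera axes: x right, y up, looking along -z (the intrinsics and any distortion apply to the point x, -y, -z); pixel columns grow to the right and rows downward; lengths in m; the calibration is good to about 2 mm. A picture is of the moment at which its call begins. camera_params takes no time and is no camera call.
- ticket.hand_in(): hands the job in; it is judged then, once.
The state is a dict: "time": time; "joints": joint angles; "dq": joint speeds; "tau": joint torques, N m; "tool_pos": TCP position; "eef_rot": TCP orientation; "ft_force": force on the tool from outside, world axes, zero at the start; "wrist_torque": the same for the moment, N m; "finger_gap": opening from 0.0 (shut) to 1.0 (fully open); "grip_force": force on a finger pad.
Only numpy, scipy, OpenCV 4.12 (cv2) and the standard library are available. Lean on these libraries where they do the work, as an engineer would, in place of code of your own. Each camera call takes 0.05 s, during which the arm holds its last target. There are 200 camera calls.

### The job

Push the slide with the blue optical cell fully home under the foot of the press. Feel with the lever where it bites, set the brass nut so that the bite starts as the lever comes upright (about 100 N of lock force), then flip the lever right over until it locks and leave it so. Far too tight cracks the window, too loose leaks. Do not press on a cell that is not home, touch the nut only while the lever is up, and leave the other things on the bench where they are.

Things in the scene. Friction and masses are not known exactly. Their poses are not given: they have to be found in the camera images.
- press: Grey bench press, base 215 x 110 x 16 mm (137 mm of it in front), fixed; origin under the vertical spindle axis, -x = its front (towards the robot). A slideway 47 mm wide between rails (26 mm high) runs to a stop under the head, which is 52 mm wide, 70 to 130 mm high, from 28 mm in front of the axis to 72 mm behind. The cam lever is on the head's +y side, the nut on top.
- seat (a point): Point on the slideway floor (16 mm up) in the spindle axis: the cell's centre belongs over it.
- cell_slide: Loose aluminium slide 118 x 43.5 x 8 mm, 0.16 kg, in the slideway 25 to 50 mm short of home; origin on its underside below the cell's centre, +x towards the stop. It carries the blue round cell (38 mm across) and an orange upright tab at its front. Home = against the stop.
- cell (a point): Centre of the top of the blue cell, 18 mm over the slide's underside.
- tab (a point): Centre of the orange tab: 14 mm along x, 20 mm along y, 26 mm high, of which 13 mm are above this point.
- lever (a joint): Cam lever, hinge along the press's y. 0 = open, leaning 35 degrees back; swings forward (-x), upright at 0.61, to 2.27 = locked, 5 degrees below level. Starts at 0 to 0.08. Stays put until it bites (free swing takes 0.035 N m, held still 0.02); past dead centre (2.0) the load snaps it to its stop. The bite is the angle where the foot meets the cell and the resistance starts to grow.
- lever_pivot (a point): On the lever's hinge axis, 95 mm above the bench, level with lever_grip along y.
- lever_grip (a point): Middle of the lever's black cross bar, which moves with the lever: round, 14 mm thick, 48 mm long, along the press's y; 70 mm from the hinge axis, 68 mm to the +y side of the spindle axis. Swinging free takes 0.5 N here; rightly set, 1.8 N at 0.8 rad, 3.5 N at 1.0 and 4.7 N at 1.4.
- quill: Steel sleeve, 28 mm thick, in the spindle axis; carries nut, spindle and the sprung foot that presses on the cell. The lever at angle a drives it down by 7 mm x (cos(2.0 - a) + 0.416). The foot yields: 14 N on the cell 1.2 mm after it touches, then 20 N more per mm; touching at 0.61 (drop 4.2 mm) locks with 100 N. Origin as the press's when the lever is open.
- nut_grip (a point): Centre of the knurled brass nut: 39 mm across, 29 mm high, axis vertical, moves only with the quill; the 12 mm spindle end stands up to 15 mm out of its top. Clockwise from above = tighter: a turn lowers the foot by 12 mm (1.91 mm per rad). Needs 0.4 N m, stays where it is left. At the start it is anywhere from 3 mm too tight to 4 mm too loose.
- petri_dish: Clear petri dish, 55 mm, on the bench at the right: leave alone.
- tweezers: Steel tweezers, 118 mm, lying on the bench at the right: leave alone.
- hex_key: Black hex key, 74 mm, lying left of the press: leave alone.

How it is judged (in metres and radians):
On the way, in this order (a step that is already met when the one before it is completed fails the run):
1. the cell is home under the foot, not yet pressed (horizontal distance between cell and seat below 0.003 m and contact force between quill and cell_slide below 1 N), for 0.2 s.
2. the lever is locked over with the right force on the cell (horizontal distance between cell and seat below 0.003 m and value of joint lever above 2.2 rad and contact force between quill and cell_slide between 82 and 120 N), for 0.3 s.
At the end, for the whole second after the job is handed in: The cell is home (its centre within 3 mm of the spindle axis, seen from above), the lever is past 2.2 rad and at rest, and the foot presses on the cell with 82 to 120 N (all of step 2 and linear speed of cell_slide below 0.01 m/s and velocity of joint lever below 0.1 rad/s); the robot touches nothing.
It fails at once if the foot presses the cell with more than 145 N (the window cracks) (contact force between quill and cell_slide above 145 N).
It fails at once if the foot presses on the cell (over 2 N) while the cell is more than 4 mm off its seat (horizontal distance between cell and seat above 0.004 m and contact force between quill and cell_slide above 2 N).
It fails at once if the nut or quill is touched with more than 2 N while the lever is down (past 1.6 rad) (value of joint lever above 1.6 rad and contact force between the fingers and quill above 2 N).
It fails at once if another thing on the bench is shifted by more than 20 mm (distance of any of petri_dish, tweezers, hex_key from where it was at the start of the episode above 0.02 m).
It also fails if it takes over 72 s, if anything falls off the work surface, if the arm or the gripper's body presses on something with over 40 N, if the wrist force passes 120 N, or if a joint passes its speed limit or range.

## Working session

There is one attempt and no reset: what is moved stays moved. The work goes in short steps, Python scripts to look and compute and a tool call to move; the robot and the scene stay as the last step left them, time stands still between calls to the robot, and variables do not carry over. Pictures are saved under pics/ and viewed, at most 10 in all, crops included, and the job is handed in when it is done.

Besides the shell and the picture viewer there is one more tool, called after "Emit:" by a JSON object that holds its "name" and its "arguments". play_rows: Moves the arm, as the interface text tells. Its arguments: {"type":"object","properties":{"fingers":{"type":"array"},"xyz":{"type":"array"},"turn":{"type":"array"}},"required":["fingers","xyz","turn"]}

```bash
mkdir -p pics
python3 - <<'E'
from plant import arm,optics
import cv2,numpy as np
np.set_printoptions(precision=4,suppress=True)
for n in("scene","top"):
    cv2.imwrite(f"pics/{n}0.png",optics.read_camera(n)); p=optics.camera_params(n); print(n,p)
s=arm.observe();print(s)
E
```

```text
scene {'camera_matrix': array([[528.2218,   0.    , 322.2696],
       [  0.    , 528.2218, 232.2171],
       [  0.    ,   0.    ,   1.    ]]), 'position': array([ 0.236 , -0.5516,  0.7267]), 'rotation': array([[ 0.8792,  0.3375, -0.3364],
       [-0.4761,  0.592 , -0.6503],
       [-0.0204,  0.7319,  0.6811]])}
top {'camera_matrix': array([[584.0611,   0.    , 321.7969],
       [  0.    , 584.0611, 238.0201],
       [  0.    ,   0.    ,   1.    ]]), 'position': array([0.2786, 0.0166, 1.2501]), 'rotation': array([[-0.0376,  0.9713, -0.235 ],
       [-0.9993, -0.0366,  0.0085],
       [-0.0004,  0.2351,  0.972 ]])}
{'time': 0.1, 'joints': array([-76.8435,  23.5971,  -0.7285,  91.4972,   0.3201,  64.9915,
        -4.71  ]), 'dq': array([ 0.0389,  0.0049,  0.0028, -0.0889,  0.0203, -0.0303,  0.0293]), 'tau': array([  0.0035, -58.9101,   0.644 , -29.1705,  -0.0538,   0.0146,
         0.    ]), 'tool_pos': array([0.1833, 0.5971, 0.2329]), 'eef_rot': array([[-0.956 ,  0.2934, -0.0003],
       [ 0.2934,  0.956 , -0.0014],
       [-0.0001, -0.0015, -1.    ]]), 'ft_force': array([ 0.7207, -0.2576, -0.0768]), 'wrist_torque': array([-0.0277, -0.0175,  0.0364]), 'grip_force': 0.0, 'finger_gap': 0.9985661204945443}
```

View pics/scene0.png

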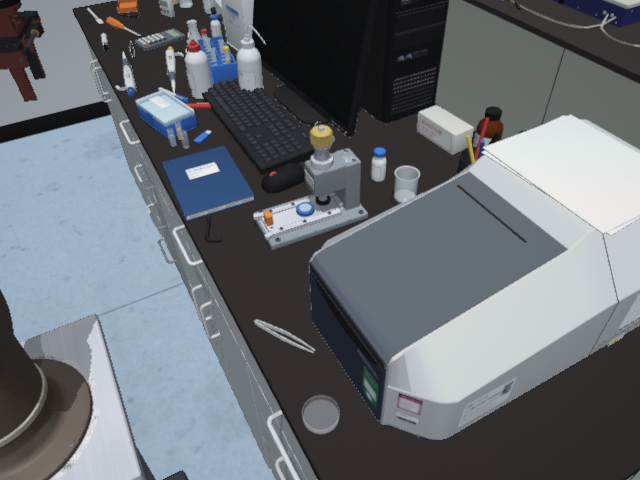

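View pics/top0.png

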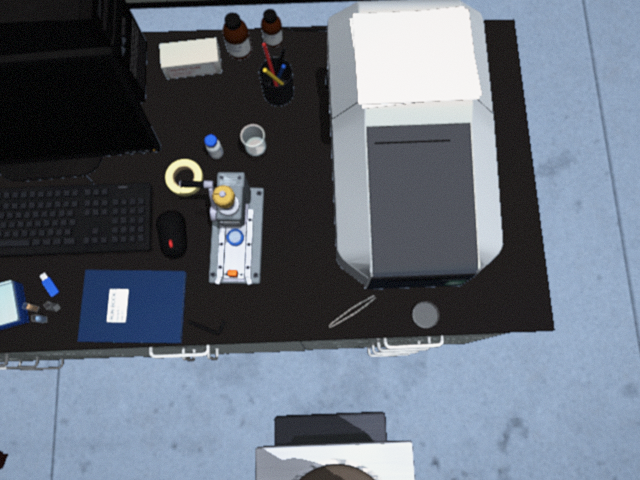

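The scene view shows the press, with the nut at (320,132), the cell at (305,209) and the tab at (268,216). In the top view the nut is at (224,197), the cell at (235,237), the tab at (232,273) and the lever bar near (190,184).

```bash
cat > h.py <<'E'
import numpy as np,cv2
from plant import arm,optics
np.set_printoptions(precision=4,suppress=True)
def ray(n,uv):
    p=optics.camera_params(n);K=p['camera_matrix']
    d=np.linalg.inv(K)@[uv[0],uv[1],1.]
    return p['position'],p['rotation']@(d*[1,-1,-1])
def plane(n,uv,z):
    o,d=ray(n,uv);return o+d*(z-o[2])/d[2]
def tri(a,b):
    o1,d1=ray("scene",a);o2,d2=ray("top",b)
    t=np.linalg.lstsq(np.c_[d1,-d2],o2-o1,rcond=None)[0]
    p,q=o1+t[0]*d1,o2+t[1]*d2
    return (p+q)/2,np.linalg.norm(p-q)
def proj(n,X):
    p=optics.camera_params(n);c=p['rotation'].T@(np.array(X)-p['position'])
    u=p['camera_matrix']@(c*[1,-1,-1]);return u[:2]/u[2]
def blob(im,lo,hi,box):
    x0,y0,x1,y1=box
    m=cv2.inRange(cv2.cvtColor(im[y0:y1,x0:x1],cv2.COLOR_BGR2HSV),lo,hi)
    n,_,st,c=cv2.connectedComponentsWithStats(m)
    if n<2:return None
    i=1+st[1:,4].argmax();return c[i]+[x0,y0],st[i]+[x0,y0,0,0,0]
E
python3 - <<'E'
from h import *
s=cv2.imread("pics/scene0.png");t=cv2.imread("pics/top0.png")
B=dict(scene=(250,110,370,250),top=(180,160,270,290))
for nm,lo,hi in(("cell",(100,120,60),(125,255,255)),("tab",(5,180,120),(14,255,255)),("nut",(16,100,60),(30,255,255))):
    a=blob(s,lo,hi,B['scene']); 
    bb=(210,180,270,290); b=blob(t,lo,hi,bb)
    print(nm,a,b,tri(a[0],b[0]))
def crop(im,x0,y0,x1,y1,k):return cv2.resize(im[y0:y1,x0:x1],None,fx=k,fy=k,interpolation=cv2.INTER_CUBIC)
a=crop(s,245,110,375,250,4);b=crop(t,170,155,270,290,4)
h=max(a.shape[0],b.shape[0]);o=np.zeros((h,a.shape[1]*1+b.shape[1],3),np.uint8)
a=a[:, :400+120];o[:a.shape[0],:a.shape[1]]=a;o[:b.shape[0],a.shape[1]:]=b
o=o[:,:]; print(o.shape)
o=cv2.resize(o,(int(o.shape[1]*.8),int(o.shape[0]*.8)));print(o.shape);cv2.imwrite("pics/c1.png",o)
E
```

```text
cell (array([304.5955, 211.2584]), array([296, 204,  18,  12,  89])) (array([234.6019, 237.2913]), array([226, 229,  18,  17, 103])) (array([0.5834, 0.1946, 0.0218]), np.float64(0.0015879886689374888))
tab (array([267.8824, 219.8235]), array([264, 214,   8,  11,  51])) (array([232.05, 272.95]), array([228, 271,   9,   5,  40])) (array([0.5039, 0.199 , 0.0301]), np.float64(0.0014938225321698296))
nut (array([320.8198, 136.3706]), array([310, 124,  23,  24, 394])) (array([223.2979, 196.4513]), array([213, 186,  22,  22, 339])) (array([0.623 , 0.1914, 0.1899]), np.float64(0.0002459440294192982))
(560, 920, 3)
(448, 736, 3)
```

View pics/c1.png

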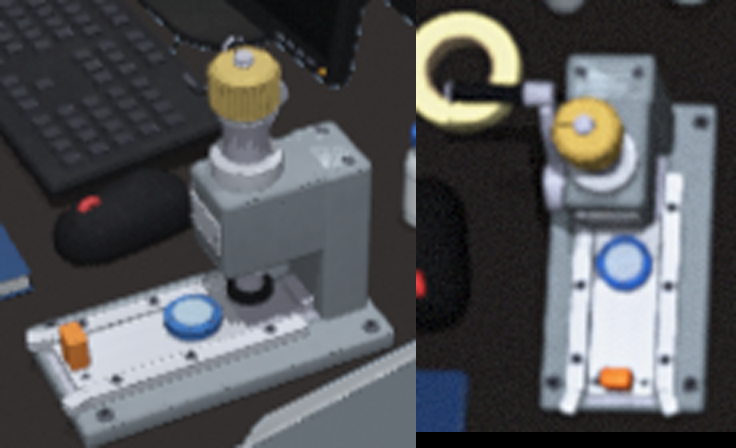

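Run:
```python
from h import *
c=lambda x,y:((x-416)/3.2+170,(y)/3.2+155)
for n,p,z in(("baseR back",c(715,105),.016),("baseR front",c(703,408),.016),("baseL front",c(543,408),.016),("cell",(234.6,237.3),.034),("tabtop",(232,272.9),.048),("lever bar",c(485,92),.152),("bar left end",c(447,90),.152)):print(n,plane("top",p,z))
for z in(.03,.034):print("cell scene",plane("scene",(304.6,209.5),z))
# nut top: left/right extents
for q in((.623,.1914,.175),(.623,.1914,.2045),(.623,.1914,.22)):print(q,proj("scene",q),proj("top",q))
t=cv2.imread("pics/top0.png");print(blob(t,(0,0,0),(180,255,60),(178,176,206,192)))
```

```text
baseR back [0.6964 0.131  0.016 ]
baseR front [0.4843 0.142  0.016 ]
baseL front [0.4883 0.2487 0.016 ]
cell [0.5812 0.1927 0.034 ]
tabtop [0.5014 0.1963 0.048 ]
lever bar [0.6642 0.2604 0.152 ]
bar left end [0.6664 0.2839 0.152 ]
cell scene [0.5811 0.1909 0.03  ]
cell scene [0.5791 0.1866 0.034 ]
(0.623, 0.1914, 0.175) [321.0516 143.1756] [224.55   198.8808]
(0.623, 0.1914, 0.2045) [320.6989 129.5607] [221.9993 194.1592]
(0.623, 0.1914, 0.22) [320.5076 122.1784] [220.6049 191.5779]
(array([191.3517, 182.3051]), array([178, 176,  28,  16, 236]))
```

Emit:
{"name": "play_rows", "arguments": {"fingers": [0,0,0,0,0], "xyz": [[25,-35,0],[53,-75,0],[81,-115,0],[109,-155,0],[137,-195,0]], "turn": [[0,0,0.05],[0,0,0.1],[0,0,0.15],[0,0,0.2],[0,0,0.24]]}}

```text
time: 0.6
tool_pos: [0.3211, 0.4006, 0.2334]
eef_rot: [[-0.998, 0.056, -0.0], [0.056, 0.998, -0.0], [0.0, -0.0, -1.0]]
ft_force: [1.2, 0.5, 0.1]
finger_gap: 0.581
grip_force: 0.0
```

Emit:
{"name": "play_rows", "arguments": {"fingers": [0,0,0,0,0], "xyz": [[28,-40,-10],[56,-80,-30],[84,-120,-50],[112,-160,-70],[138,-200,-90]], "turn": [[0,0,0],[0,0,0],[0,0,0],[0,0,0],[0,0,0]]}}

```text
time: 1.1
tool_pos: [0.4541, 0.2086, 0.1469]
eef_rot: [[-0.998, 0.058, 0.0], [0.058, 0.998, 0.0], [-0.0, 0.0, -1.0]]
ft_force: [0.3, 1.1, -1.1]
finger_gap: 0.127
grip_force: 0.0
```

Emit:
{"name": "play_rows", "arguments": {"fingers": [0,0,0,0,0], "xyz": [[3,-3,-25],[3,-3,-60],[3,-3,-90],[3,-3,-99],[3,-3,-99]], "turn": [[0,0,0],[0,0,0],[0,0,0],[0,0,0],[0,0,0]]}}

```text
time: 1.6
tool_pos: [0.4554, 0.2068, 0.0475]
eef_rot: [[-0.998, 0.058, -0.003], [0.058, 0.998, -0.002], [0.003, -0.002, -1.0]]
ft_force: [0.8, 1.1, 0.5]
finger_gap: 0.005
grip_force: 0.0
```

Run:
```python
from h import *
s=arm.observe();print(s['tool_pos'],s['ft_force'])
a=optics.read_camera("scene");b=optics.read_camera("top")
o=np.hstack([cv2.resize(i[y:y+150,x:x+100],None,fx=4,fy=4) for i,x,y in((a,245,110),(b,180,155))]);cv2.imwrite("pics/c2.png",o)
```

```text
[0.4554 0.2068 0.0475] [0.819  1.1167 0.5206]
```

View pics/c2.png

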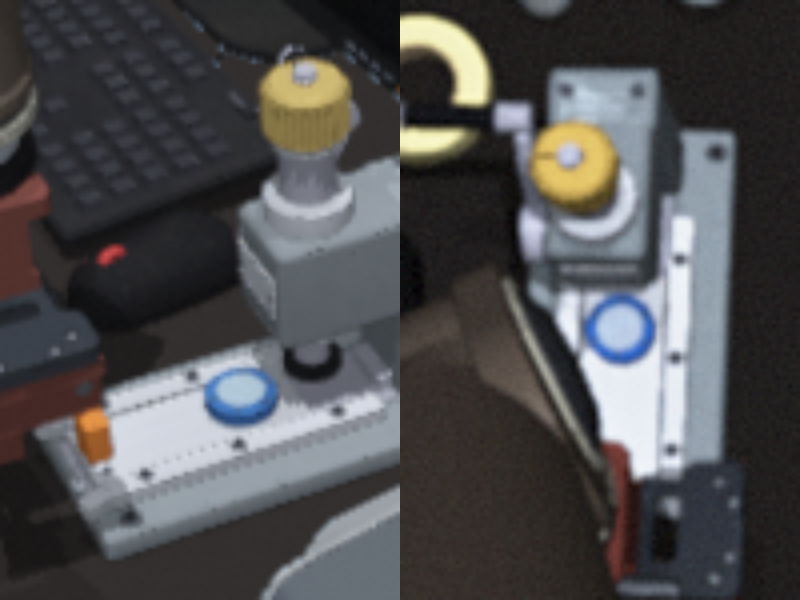

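The press is unchanged: the gripper stands just in front of the orange tab, at left-crop (92,435), and the cell is still short of home. The tool is about 8 mm too far to +y, so I'll correct that first.

Emit:
{"name": "play_rows", "arguments": {"fingers": [0,0,0], "xyz": [[4,-8,-2],[4,-8,-2],[4,-8,-2]], "turn": [[0,0,0],[0,0,0],[0,0,0]]}}

```text
time: 2.0
tool_pos: [0.4609, 0.199, 0.0473]
eef_rot: [[-0.998, 0.059, 0.001], [0.059, 0.998, 0.001], [-0.001, 0.001, -1.0]]
ft_force: [1.0, 1.0, 0.9]
finger_gap: 0.004
grip_force: 0.0
```

Emit:
{"name": "play_rows", "arguments": {"fingers": [0,0,0,0,0], "xyz": [[10,0,0],[19,-1,0],[27,-2,0],[35,-2,0],[42,-2,0]], "turn": [[0,0,0],[0,0,0],[0,0,0],[0,0,0],[0,0,0]]}}

```text
time: 2.5
tool_pos: [0.5029, 0.1971, 0.0464]
eef_rot: [[-0.998, 0.058, -0.0], [0.058, 0.998, -0.0], [0.0, -0.0, -1.0]]
ft_force: [-1.1, 0.2, 1.2]
finger_gap: 0.007
grip_force: 0.8
```

Emit:
{"name": "play_rows", "arguments": {"fingers": [0,0,0,0,0], "xyz": [[4,0,0],[8,0,0],[11,-1,0],[13,-1,0],[14,-1,0]], "turn": [[0,0,0],[0,0,0],[0,0,0],[0,0,0],[0,0,0]]}}

```text
time: 3.0
tool_pos: [0.5164, 0.1961, 0.0465]
eef_rot: [[-0.998, 0.058, -0.0], [0.058, 0.998, -0.0], [0.0, -0.0, -1.0]]
ft_force: [-0.6, 0.4, 0.3]
finger_gap: 0.009
grip_force: 0.3
```

Emit:
{"name": "play_rows", "arguments": {"fingers": [0,0,0,0,0], "xyz": [[2,0,0],[4,0,0],[5,0,0],[6,0,0],[7,0,0]], "turn": [[0,0,0],[0,0,0],[0,0,0],[0,0,0],[0,0,0]]}}

```text
time: 3.5
tool_pos: [0.5233, 0.1963, 0.0466]
eef_rot: [[-0.998, 0.058, -0.0], [0.058, 0.998, 0.0], [0.0, 0.0, -1.0]]
ft_force: [-1.3, -0.6, 0.5]
finger_gap: 0.003
grip_force: 0.6
```

Emit:
{"name": "play_rows", "arguments": {"fingers": [0,0,0,0], "xyz": [[1,0,0],[2,0,0],[3,0,0],[3,0,0]], "turn": [[0,0,0],[0,0,0],[0,0,0],[0,0,0]]}}

```text
time: 3.9
tool_pos: [0.525, 0.1963, 0.0464]
eef_rot: [[-0.998, 0.057, -0.003], [0.057, 0.998, -0.0], [0.003, -0.001, -1.0]]
ft_force: [-5.6, 0.1, 3.7]
finger_gap: 0.005
grip_force: 2.8
```

Emit:
{"name": "play_rows", "arguments": {"fingers": [0,0,0], "xyz": [[1,0,0],[2,0,0],[2,0,0]], "turn": [[0,0,0],[0,0,0],[0,0,0]]}}

```text
time: 4.2
tool_pos: [0.5251, 0.1963, 0.0461]
eef_rot: [[-0.998, 0.057, -0.006], [0.057, 0.998, -0.001], [0.006, -0.001, -1.0]]
ft_force: [-11.0, -0.3, 9.1]
finger_gap: 0.007
grip_force: 5.6
```

Emit:
{"name": "play_rows", "arguments": {"fingers": [0,0,0,30,30], "xyz": [[-15,0,0],[-30,0,20],[-30,0,60],[-30,0,105],[-30,0,150]], "turn": [[0,0,0],[0,0,0],[0,0,0],[0,0,-0.14],[0,0,-0.29]]}}

```text
time: 4.7
tool_pos: [0.4985, 0.196, 0.1982]
eef_rot: [[-0.938, 0.346, 0.0], [0.346, 0.938, 0.0], [-0.0, 0.0, -1.0]]
ft_force: [1.3, 1.0, -0.0]
finger_gap: 0.152
grip_force: 0.0
```

Emit:
{"name": "play_rows", "arguments": {"fingers": [30,30,30,30,30], "xyz": [[10,10,30],[40,20,60],[75,30,60],[110,40,60],[140,50,60]], "turn": [[0,0,-0.14],[0,0,-0.28],[0,0,-0.42],[0,0,-0.56],[0,0,-0.7]]}}

```text
time: 5.2
tool_pos: [0.6404, 0.2466, 0.2571]
eef_rot: [[-0.495, 0.869, 0.002], [0.869, 0.495, 0.0], [-0.001, 0.002, -1.0]]
ft_force: [0.2, -0.5, -0.5]
finger_gap: 0.338
grip_force: 0.0
```

Emit:
{"name": "play_rows", "arguments": {"fingers": [30,30,30,30,30], "xyz": [[5,4,0],[10,8,0],[20,12,0],[25,14,0],[25,14,0]], "turn": [[0,0,-0.14],[0,0,-0.28],[0,0,-0.42],[0,0,-0.56],[0,0,-0.58]]}}

```text
time: 5.7
tool_pos: [0.664, 0.2605, 0.256]
eef_rot: [[0.059, 0.998, 0.001], [0.998, -0.059, -0.001], [-0.001, 0.001, -1.0]]
ft_force: [-0.9, -0.5, 0.2]
finger_gap: 0.344
grip_force: 0.0
```

```bash
cat >> h.py <<'E'
def force(n=8):
    F=[]
    for i in range(n): optics.read_camera("top");F.append(arm.observe()['ft_force'])
    F=np.array(F);s=arm.observe();print(s['time'],s['tool_pos'],'F',F.mean(0),'sd',F.std(0),'gap',s['finger_gap']*88)
    return F.mean(0)
E
python3 - <<'E'
from h import *
force()
a=optics.read_camera("scene");b=optics.read_camera("top")
o=np.hstack([cv2.resize(i[y:y+150,x:x+100],None,fx=4,fy=4) for i,x,y in((a,275,70),(b,150,125))]);cv2.imwrite("pics/c3.png",o)
E
```

```text
6.1 [0.6633 0.2601 0.2568] F [-0.2789 -0.2242  0.1503] sd [0.553  0.5998 0.5759] gap 30.385072805241496
```

View pics/c3.png

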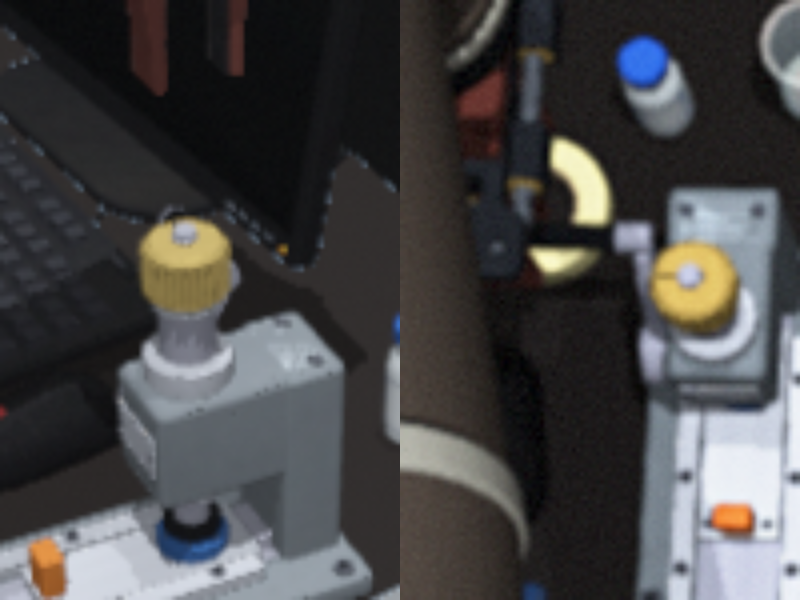

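The blue cell now sits under the black foot, at left-crop (190,535). The open fingers hang above the lever bar, at right-crop (575,235). Next I go down so they straddle it.

Emit:
{"name": "play_rows", "arguments": {"fingers": [30,30,30,30,30], "xyz": [[0,0,-30],[0,0,-60],[0,0,-80],[0,0,-95],[0,0,-102]], "turn": [[0,0,0],[0,0,0],[0,0,0],[0,0,0],[0,0,0]]}}

```text
time: 6.7
tool_pos: [0.6628, 0.2601, 0.1531]
eef_rot: [[0.057, 0.998, -0.001], [0.998, -0.057, -0.001], [-0.001, -0.001, -1.0]]
ft_force: [0.8, 0.0, 0.2]
finger_gap: 0.339
grip_force: 0.0
```

Emit:
{"name": "play_rows", "arguments": {"fingers": [30,30,30,30,30], "xyz": [[-5,0,0],[-10,0,1],[-15,1,2],[-20,1,3],[-20,1,3]], "turn": [[0,0,0],[0,0,0],[0,0,0],[0,0,0],[0,0,0]]}}

```text
time: 7.2
tool_pos: [0.6427, 0.2618, 0.1586]
eef_rot: [[0.056, 0.998, 0.0], [0.998, -0.056, 0.001], [0.001, 0.0, -1.0]]
ft_force: [-0.3, 0.3, 0.5]
finger_gap: 0.34
grip_force: 0.0
```

```bash
python3 -c "
from h import *
force()"
```

```text
7.6 [0.6433 0.2611 0.1573] F [-0.0691 -0.1288  0.0363] sd [0.386  0.4453 0.3105] gap 29.76801581638738
```

Emit:
{"name": "play_rows", "arguments": {"fingers": [30,30,30,30], "xyz": [[-5,0,0],[-10,0,1],[-13,0,1],[-15,0,1]], "turn": [[0,0,0],[0,0,0],[0,0,0],[0,0,0]]}}

```text
time: 8.0
tool_pos: [0.6285, 0.2613, 0.159]
eef_rot: [[0.057, 0.998, 0.001], [0.998, -0.057, 0.0], [0.001, 0.001, -1.0]]
ft_force: [2.0, -0.0, 2.1]
finger_gap: 0.342
grip_force: 1.2
```

```bash
python3 -c "
from h import *
force()"
```

```text
8.4 [0.6283 0.2612 0.1584] F [1.2602 0.471  0.593 ] sd [0.3792 0.4564 0.4296] gap 30.15234261808272
```

Emit:
{"name": "play_rows", "arguments": {"fingers": [30,30,30,30], "xyz": [[-3,0,0],[-6,0,0],[-8,0,0],[-10,0,0]], "turn": [[0,0,0],[0,0,0],[0,0,0],[0,0,0]]}}

```text
time: 8.8
tool_pos: [0.6186, 0.2613, 0.159]
eef_rot: [[0.057, 0.998, 0.001], [0.998, -0.057, 0.0], [0.001, 0.001, -1.0]]
ft_force: [4.4, 1.5, 3.6]
finger_gap: 0.339
grip_force: 2.0
```

```bash
python3 -c "
from h import *
force()"
```

```text
9.2 [0.6183 0.2612 0.1585] F [3.0824 0.1308 2.2547] sd [0.7183 0.3027 0.5016] gap 29.961369019886828
```

Emit:
{"name": "play_rows", "arguments": {"fingers": [30,30,30,30,30], "xyz": [[12,0,0],[24,0,0],[36,0,-2],[46,0,-3],[52,0,-4]], "turn": [[0,0,0],[0,0,0],[0,0,0],[0,0,0],[0,0,0]]}}

```text
time: 9.7
tool_pos: [0.6697, 0.261, 0.1532]
eef_rot: [[0.057, 0.998, -0.003], [0.998, -0.057, -0.001], [-0.001, -0.003, -1.0]]
ft_force: [-0.8, -0.1, -1.1]
finger_gap: 0.34
grip_force: 0.7
```

Emit:
{"name": "play_rows", "arguments": {"fingers": [30,30,70,70,70], "xyz": [[-6,0,0],[-6,0,40],[-6,0,85],[-20,-20,110],[-35,-50,110]], "turn": [[0,0,0],[0,0,0],[0,0,0],[0,0,0],[0,0,0]]}}

```text
time: 10.2
tool_pos: [0.636, 0.2131, 0.2687]
eef_rot: [[0.054, 0.999, 0.006], [0.999, -0.054, 0.004], [0.004, 0.006, -1.0]]
ft_force: [0.5, -0.2, -0.0]
finger_gap: 0.581
grip_force: 0.0
```

Emit:
{"name": "play_rows", "arguments": {"fingers": [70,70,70,70,70], "xyz": [[-9,-20,0],[-9,-20,0],[-9,-20,-20],[-9,-20,-40],[-9,-20,-50]], "turn": [[0,0,0],[0,0,0],[0,0,0],[0,0,0],[0,0,0]]}}

```text
time: 10.7
tool_pos: [0.6251, 0.1923, 0.2128]
eef_rot: [[0.056, 0.998, -0.002], [0.998, -0.056, -0.0], [-0.0, -0.002, -1.0]]
ft_force: [-0.4, 0.4, 0.1]
finger_gap: 0.796
grip_force: 0.0
```

Emit:
{"name": "play_rows", "arguments": {"fingers": [70,70,36,36,36], "xyz": [[-2,-1,-15],[-2,-1,-28],[-2,-1,-28],[-2,-1,-28],[-2,-1,-28]], "turn": [[0,0,0],[0,0,0],[0,0,0],[0,0,0],[0,0,0]]}}

```text
time: 11.2
tool_pos: [0.6248, 0.1904, 0.1873]
eef_rot: [[0.057, 0.998, 0.001], [0.998, -0.057, 0.0], [0.0, 0.001, -1.0]]
ft_force: [0.1, -0.6, 0.1]
finger_gap: 0.567
grip_force: 0.0
```

Emit:
{"name": "play_rows", "arguments": {"fingers": [36,36,36], "xyz": [[0,0,0],[0,0,0],[0,0,0]], "turn": [[0,0,0],[0,0,0],[0,0,0]]}}

```text
time: 11.5
tool_pos: [0.6232, 0.1904, 0.187]
eef_rot: [[0.057, 0.998, -0.002], [0.998, -0.057, 0.001], [0.0, -0.002, -1.0]]
ft_force: [-5.0, 0.4, 3.7]
finger_gap: 0.439
grip_force: 30.0
```

Emit:
{"name": "play_rows", "arguments": {"fingers": [36,36,36,36,36], "xyz": [[-1,0,0],[-1,0,0],[-1,0,0],[-1,0,0],[-1,0,0]], "turn": [[0,0,0.1],[0,0,0.22],[0,0,0.34],[0,0,0.46],[0,0,0.58]]}}

```text
time: 12.0
tool_pos: [0.6238, 0.1906, 0.1871]
eef_rot: [[-0.503, 0.864, 0.001], [0.864, 0.503, 0.001], [0.0, 0.002, -1.0]]
ft_force: [3.0, 1.3, -1.0]
finger_gap: 0.436
grip_force: 30.0
```

Emit:
{"name": "play_rows", "arguments": {"fingers": [36,36,36,36,36], "xyz": [[0,0,0],[0,0,0],[0,0,0],[0,0,0],[0,0,0]], "turn": [[0,0,0.12],[0,0,0.24],[0,0,0.34],[0,0,0.34],[0,0,0.34]]}}

```text
time: 12.5
tool_pos: [0.6241, 0.1909, 0.1871]
eef_rot: [[-0.759, 0.652, 0.002], [0.652, 0.759, 0.001], [-0.001, 0.002, -1.0]]
ft_force: [3.7, 3.3, -0.4]
finger_gap: 0.437
grip_force: 30.0
```

Run:
```python
from h import *
s=arm.observe();print(s['wrist_torque'],s['tool_pos'],s['ft_force'],s['joints'])
```

```text
[ 0.2251 -0.5486  0.3566] [0.6241 0.1909 0.1871] [ 3.6907  3.3118 -0.4083] [-32.6468  28.8716  16.4816  91.3298  -9.0344  60.9801  35.6083]
```

Emit:
{"name": "play_rows", "arguments": {"fingers": [70,70,70,70,70], "xyz": [[0,0,0],[0,0,0],[0,0,15],[0,0,45],[8,15,80]], "turn": [[0,0,0],[0,0,0],[0,0,0],[0,0,-0.1],[0,0,-0.24]]}}

```text
time: 13.0
tool_pos: [0.6307, 0.2022, 0.268]
eef_rot: [[-0.577, 0.817, -0.002], [0.817, 0.577, -0.002], [-0.0, -0.003, -1.0]]
ft_force: [0.5, -0.3, 0.5]
finger_gap: 0.792
grip_force: 0.0
```

Emit:
{"name": "play_rows", "arguments": {"fingers": [50,40,30,30,30], "xyz": [[15,27,0],[32,55,0],[32,55,0],[32,55,0],[32,55,0]], "turn": [[0,0,-0.14],[0,0,-0.28],[0,0,-0.42],[0,0,-0.56],[0,0,-0.68]]}}

```text
time: 13.5
tool_pos: [0.6633, 0.2602, 0.2675]
eef_rot: [[0.063, 0.998, 0.0], [0.998, -0.063, -0.0], [-0.0, 0.0, -1.0]]
ft_force: [0.5, -0.7, -0.3]
finger_gap: 0.378
grip_force: 0.0
```

Emit:
{"name": "play_rows", "arguments": {"fingers": [30,30,30,30,30], "xyz": [[0,0,-20],[0,0,-55],[0,0,-85],[0,0,-105],[0,0,-113]], "turn": [[0,0,0],[0,0,0],[0,0,0],[0,0,0],[0,0,0]]}}

```text
time: 14.0
tool_pos: [0.6623, 0.2599, 0.1521]
eef_rot: [[0.057, 0.998, -0.003], [0.998, -0.057, -0.001], [-0.001, -0.003, -1.0]]
ft_force: [0.4, 0.3, -0.4]
finger_gap: 0.342
grip_force: 0.0
```

Emit:
{"name": "play_rows", "arguments": {"fingers": [30,30,30,30,30], "xyz": [[-8,0,0],[-18,0,1],[-28,1,2],[-36,1,3],[-40,1,4]], "turn": [[0,0,0],[0,0,0],[0,0,0],[0,0,0],[0,0,0]]}}

```text
time: 14.5
tool_pos: [0.6223, 0.2619, 0.1586]
eef_rot: [[0.056, 0.998, 0.0], [0.998, -0.056, 0.001], [0.001, 0.0, -1.0]]
ft_force: [1.1, 0.6, 0.3]
finger_gap: 0.34
grip_force: 0.2
```

```bash
python3 -c "
from h import *
force()"
```

```text
14.9 [0.6234 0.261  0.1572] F [-0.1298 -0.16   -0.0452] sd [0.3387 0.4771 0.5149] gap 29.956302859675663
```

Emit:
{"name": "play_rows", "arguments": {"fingers": [30,30,30,30,30], "xyz": [[-5,0,0],[-9,0,0],[-12,0,0],[-13,0,0],[-14,0,0]], "turn": [[0,0,0],[0,0,0],[0,0,0],[0,0,0],[0,0,0]]}}

```text
time: 15.4
tool_pos: [0.6093, 0.2613, 0.1575]
eef_rot: [[0.057, 0.998, 0.0], [0.998, -0.057, 0.0], [0.0, 0.0, -1.0]]
ft_force: [2.1, 0.4, -1.1]
finger_gap: 0.343
grip_force: 1.0
```

```bash
python3 -c "
from h import *
force(10)"
```

```text
15.9 [0.6093 0.2613 0.1575] F [ 1.1225  0.3453 -0.1675] sd [0.4136 0.3308 0.5218] gap 29.870773839677664
```

Emit:
{"name": "play_rows", "arguments": {"fingers": [30,30,30,30,30], "xyz": [[-5,0,0],[-10,0,-1],[-14,1,-3],[-17,1,-4],[-18,1,-4]], "turn": [[0,0,0],[0,0,0],[0,0,0],[0,0,0],[0,0,0]]}}

```text
time: 16.4
tool_pos: [0.5913, 0.2623, 0.1537]
eef_rot: [[0.057, 0.998, 0.001], [0.998, -0.057, 0.0], [0.0, 0.001, -1.0]]
ft_force: [4.8, 0.4, -0.3]
finger_gap: 0.341
grip_force: 2.3
```

```bash
python3 -c "
from h import *
force(12)"
```

```text
17.0 [0.5914 0.2622 0.1535] F [3.0936 0.3613 1.9558] sd [0.4152 0.3468 0.5705] gap 30.226341893890684
```

Emit:
{"name": "play_rows", "arguments": {"fingers": [30,30,30,30], "xyz": [[-5,0,-1],[-8,0,-2],[-9,0,-3],[-10,0,-3]], "turn": [[0,0,0],[0,0,0],[0,0,0],[0,0,0]]}}

```text
time: 17.4
tool_pos: [0.5819, 0.2625, 0.1502]
eef_rot: [[0.057, 0.998, 0.002], [0.998, -0.057, 0.0], [0.0, 0.002, -1.0]]
ft_force: [9.5, 1.5, -5.1]
finger_gap: 0.343
grip_force: 4.2
```

Run:
```python
from h import *
force(12)
s=optics.read_camera("scene");b=optics.read_camera("top")
o=np.hstack([cv2.resize(i[y:y+150,x:x+100],None,fx=4,fy=4) for i,x,y in((s,255,90),(b,160,125))]);cv2.imwrite("pics/c4.png",o)
```

```text
18.0 [0.5819 0.2625 0.1501] F [ 6.8811  1.8165 -3.5292] sd [0.3723 0.6818 0.4977] gap 30.15534270017131
```

View pics/c4.png

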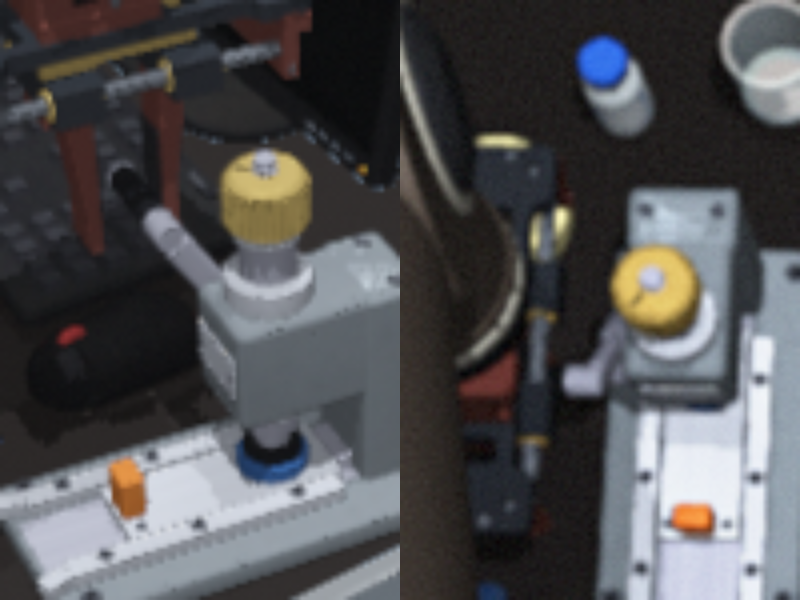

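The nut's mark has turned by about 50°, and the forces put the foot's touch at about 4.3 mm drop, which should lock near 96–100 N. The foot is on the home cell. I now lift the rear fingertip onto the bar's trailing side and follow the arc over.

Emit:
{"name": "play_rows", "arguments": {"fingers": [30,30,30,30,30], "xyz": [[0,0,7],[-1,0,13],[-3,0,18],[-8,0,17],[-13,0,14]], "turn": [[0,0,0],[0,0,0],[0,0,0],[0,0,0],[0,0,0]]}}

```text
time: 18.6
tool_pos: [0.5693, 0.2615, 0.165]
eef_rot: [[0.058, 0.998, 0.002], [0.998, -0.058, -0.0], [-0.0, 0.002, -1.0]]
ft_force: [5.1, -0.8, 2.3]
finger_gap: 0.343
grip_force: 2.2
```

Emit:
{"name": "play_rows", "arguments": {"fingers": [30,30,30,30,30], "xyz": [[-5,0,-4],[-9,0,-7],[-13,1,-11],[-17,1,-15],[-20,1,-20]], "turn": [[0,0,0],[0,0,0],[0,0,0],[0,0,0],[0,0,0]]}}

```text
time: 19.1
tool_pos: [0.5472, 0.2634, 0.144]
eef_rot: [[0.057, 0.998, -0.001], [0.998, -0.057, -0.0], [-0.0, -0.001, -1.0]]
ft_force: [1.5, -1.1, 2.7]
finger_gap: 0.343
grip_force: 1.4
```

Emit:
{"name": "play_rows", "arguments": {"fingers": [30,30,30,30,30], "xyz": [[-3,0,-6],[-5,0,-13],[-9,0,-22],[-10,0,-31],[-10,0,-36]], "turn": [[0,0,0],[0,0,0],[0,0,0],[0,0,0],[0,0,0]]}}

```text
time: 19.6
tool_pos: [0.5376, 0.263, 0.1071]
eef_rot: [[0.057, 0.998, -0.001], [0.998, -0.057, -0.001], [-0.001, -0.001, -1.0]]
ft_force: [-1.7, -0.5, 10.5]
finger_gap: 0.341
grip_force: 5.6
```

Emit:
{"name": "play_rows", "arguments": {"fingers": [30,30,30,30,30], "xyz": [[0,0,10],[0,0,50],[0,20,90],[-30,60,120],[-60,100,120]], "turn": [[0,0,0],[0,0,0],[0,0,0],[0,0,0],[0,0,0]]}}

```text
time: 20.1
tool_pos: [0.4855, 0.3575, 0.233]
eef_rot: [[0.062, 0.998, 0.006], [0.998, -0.062, 0.004], [0.005, 0.006, -1.0]]
ft_force: [0.5, 1.2, -1.0]
finger_gap: 0.34
grip_force: 0.0
```

Emit:
{"name": "play_rows", "arguments": {"fingers": [30,30,30,30,30], "xyz": [[-20,40,0],[-40,80,0],[-60,120,0],[-60,120,0],[-60,120,0]], "turn": [[0,0,0],[0,0,0],[0,0,0],[0,0,0],[0,0,0]]}}

```text
time: 20.6
tool_pos: [0.4221, 0.4783, 0.2284]
eef_rot: [[0.055, 0.999, 0.001], [0.999, -0.055, -0.0], [-0.0, 0.001, -1.0]]
ft_force: [0.7, -0.6, 0.2]
finger_gap: 0.344
grip_force: 0.0
```

Run:
```python
from h import *
force(2)
s=optics.read_camera("scene");b=optics.read_camera("top")
o=np.hstack([cv2.resize(i[y:y+150,x:x+100],None,fx=4,fy=4) for i,x,y in((s,245,100),(b,170,145))]);cv2.imwrite("pics/c5.png",o)
```

```text
20.7 [0.4239 0.4761 0.2286] F [ 0.7789 -0.9676 -0.7089] sd [0.2063 0.0486 0.3894] gap 30.13430121905544
```

View pics/c5.png

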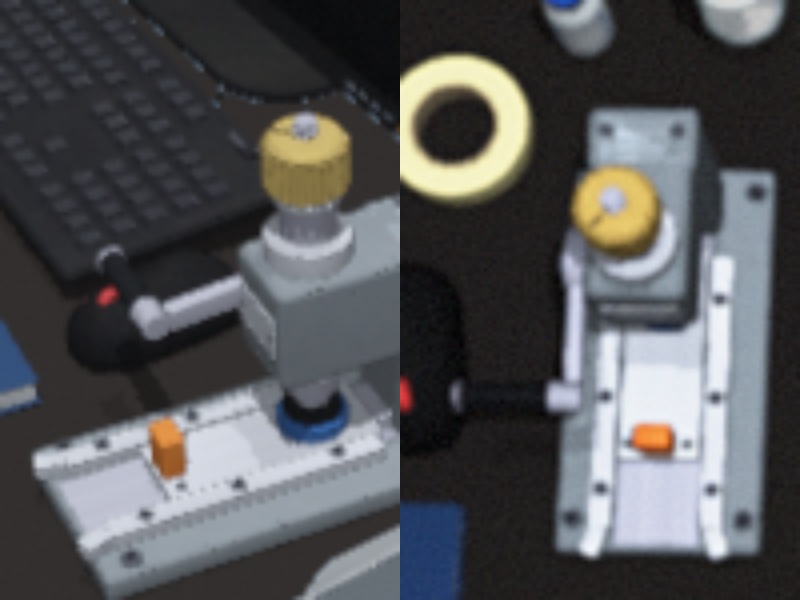

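The lever is locked over, with its bar just below level at left-crop (125,290). The foot is on the home cell at (312,415) and the gripper is clear.

```bash
python3 -c "
from plant import ticket
print(ticket.hand_in())"
```

```text
the job is handed in; nothing more can be done
None
```

The job is handed in at about 21 s: the cell is home, I loosened the nut about 0.92 rad, and the lever is locked over with the arm clear; the lock force is about 96–100 N by my estimate from lever forces, not measured directly, and no verdict came back.

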